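# Pack the last two round stamps into the stamp tin

## Robot

A 7-joint arm with a two-finger parallel gripper is mounted at the origin on the work surface. World frame = base frame: x ahead of the robot, y to its left, z up, the work surface at z = 0. Lengths are in m, angles in rad, forces in N, time in s.
With the tool pointing down it reaches from about 0.4 to 0.9 m from the base axis. Payload 5.6 kg.
Tool frame: the origin (TCP) lies midway between the tips of the shut fingers; the grasp point (between the pads) lies 19 mm behind it; y points along the fingers, z is the direction in which the jaws open and shut, and the axes are right-handed (so a half turn about y gives the same grasp; the last joint's range is limited). The gripper opens to 92 mm and grips with 3 to 60 N. Pads are 20 mm wide; open, the fingers measure 128 mm over their backs; the gripper's body (75 mm by 189 mm) begins 69 mm behind the grasp point.
Start: joints at [1.184, 0.468, -0.012, 1.603, 0.006, 1.071, -0.056], TCP at [0.219, -0.612, 0.215] pointing down, gripper open.
Joint ranges: [-2.53, 2.53], [-0.31, 2.02], [-1.57, 1.55], [0.28, 2.44], [-1.29, 4.43], [0.15, 1.84], [-2.92, 2.92]. Speed limits (rad/s): [2.57, 2.57, 3.14, 3.14, 3.14, 3.14, 3.14].

## Interface

Orientations are given as a 3x3 rotation matrix whose columns are the frame's x, y, z axes.
In Python, from station import env, effector, solver, viewer, workorder, search_frame, tip_of gives the robot as it stands. Calls block until the motion is done:
- env.reach(position, orientation): joint-space move of the TCP to a pose.
- env.movel(position, frame=None, rate=0.15): straight line of the TCP; frame=None keeps the orientation; rate is the mean speed in m/s.
- env.goto_joints(angles): joint-space move.
- effector.release() and effector.grasp(squeeze=None): open the fingers fully, or close them until they stop; squeeze is the grip in N (None keeps the last).
- env.pause(seconds).
- solver.inverse_kinematics(position, orientation): joint angles nearest the present ones, or None.
- env.sense(): the state.
- viewer.read_camera(name): name is "scene" or "top" or "wrist"; returns (picture, depth): 384x512x3 uint8, red, green, blue; 384x512 float32, m along the optical axis (not along the pixel's ray), 0 where there is no reading.
- viewer.camera_info(name): a dict with "intrinsics" (3x3 intrinsics, pixels), "eye" and "rotation" of the camera in the world; the wrist camera has in their place "T_tool_cam" (4x4, takes a point from camera to tool coordinates, whose origin is the TCP and whose axes are the tool frame's). Camera axes: x right, y up, looking along -z (the intrinsics and any distortion apply to the point x, -y, -z); pixel columns grow to the right and rows downward; lengths in m; the calibration is good to about 2 mm. The wrist camera is an equidistant fisheye: a pixel r from the principal point sees the ray r / f radians off the axis. A picture is of the moment at which its call begins: read the wrist's pose just before it. camera_info takes no time and is no camera call.
A pose or a line that the arm cannot do raises env.PlanningError and nothing moves.
- workorder.finish_job(): hands the job in, once; it reports no verdict.
Trained networks look in the newest picture that a camera, given by its name, has taken for a name from the list of things; names that differ only in an ending like _2 or _b are one class to them, and where a whole thing is asked for, a point or a joint stands for the part that bears it (a point fixed in the world has none). Each returns a list of dicts, best first, with "score" (0 to 1); they miss things now and then, are a little off and sometimes report something else, mostly with a low value. They report only what shows in the picture. A call takes as long as a camera call. They do not tell look-alikes from the thing itself.
- search_frame(camera, name): "at" ([x, y, z] in m, in world coordinates, good to about 4 mm: the middle of the surface that is visible of it).
- tip_of(camera, name): "at" ([x, y, z] in m, in world coordinates, good to about 4 mm: a listed point, or the origin of a listed thing).
The state is a dict: "t": time; "joint_positions": joint angles; "joint_velocities": joint speeds; "tau": joint torques, N m; "ee_pos": TCP position; "tcp_rot": TCP orientation; "wrist_force": force on the tool from outside, world axes, zero at the start; "moment": the same for the moment, N m; "gripper_width": finger opening in m.
Only numpy, scipy, OpenCV 4.12 (cv2) and the standard library are available. Lean on these libraries where they do the work, as an engineer would, in place of code of your own. Each camera call takes 0.05 s, during which the arm holds its last target.

## Task

Put the two loose small round stamps, the ones the same size as those already in the round tin, back into the tin: one into the empty place in the middle and the other into the empty place in the outer ring. Both should stand upright, flat on the bottom of the tin, and be let go.

Things in the scene. Friction and masses are not known exactly. Their poses are not given: they have to be found in the camera images.
- tin: Open round metal tin fixed to the desk, 170 mm outside, 26 mm high, wall and bottom 3 mm. Origin: centre of its underside, z up. Holds seven 50 mm round stamps: one in the middle, six round it 54 mm out, every 60 degrees from the tin's x axis. Five stand loose in it at 60 to 300 degrees; the middle and 0 degrees are empty. Fingers have most room between the handles along the tin's y axis.
- rim_place (a point): Centre of the empty place in the tin's outer ring, on the upper face of the tin's bottom (3 mm above the desk), 54 mm from the middle along the tin's x axis; turns with the tin. A stamp has 3 to 4 mm to spare all round here and in the middle; bevels help it in and the neighbours may be nudged. Open the fingers only a little there: other handles stand 54 mm away.
- stamp_a: Loose small round wooden stamp upright on the desk, about 80 g. Round base 50 mm across, 11 mm thick, bevelled below, sloping above to the handle's foot at 25 mm height; turned handle 15 mm thick at its foot, 21 mm thick from 44 to 62 mm height, top at 66 mm. Grasp the thick part from above. Origin: centre of its underside, z up. A bigger round (70 mm) and a square (50 mm) stamp nearby do not fit.
- stamp_b: The other loose small round stamp, identical to stamp_a; either may go into either empty place. The places of the four stamps on the desk change; they stand at least 100 mm apart, middle to middle.
There are look-alikes about, which are no part of the job. Leave any turquoise look-alike of the stamp_b alone.

How it is judged:
By the outcome, as a careful person would: the job done as asked, in the order asked, and still so for the second after the job is handed in, with the robot touching nothing.
It also fails if it takes over 58 s, if anything falls off the work surface, if the arm or the gripper's body presses on something with over 40 N, if the wrist force passes 120 N, or if a joint passes its speed limit or range.

## Working session

There is one attempt and no reset: what is moved stays moved. The work goes in short steps, each a Python script; the robot and the scene stay as the last script left them, time stands still between calls to the robot, and variables do not carry over. Pictures are saved under pics/ and viewed, and the job is handed in when it is done.

```bash
ls; mkdir -p pics; python3 - <<'E'
from station import env, effector, solver, viewer, workorder, search_frame, tip_of
import cv2,numpy as np
s=env.sense();print(s['t'],s['ee_pos'],s['tcp_rot'],s['gripper_width'])
for n in ['scene','top','wrist']:
    p,d=viewer.read_camera(n);cv2.imwrite(f'pics/{n}0.png',p[:,:,::-1]);np.save(f'{n}0.npy',d)
    print(n,viewer.camera_info(n))
    for k in ['stamp_a','tin','rim_place']:
        for f in (search_frame,tip_of):
            try: print(k,f.__name__,[(np.round(r['at'],3).tolist(),round(r['score'],2)) for r in f(n,k)])
            except Exception as e: print(k,f.__name__,e)
print(env.sense()['t'])
a=cv2.imread('pics/scene0.png');b=cv2.imread('pics/top0.png')
E
```

```text
pics
0.0 [ 0.21881967 -0.6114441   0.21364382] [[-9.41514190e-01 -6.98912230e-04  3.36972613e-01]
 [-3.36973319e-01  1.62347927e-03 -9.41512797e-01]
 [ 1.10966759e-04 -9.99998438e-01 -1.76404354e-03]] 0.09183238294836345
scene {'intrinsics': array([[371.75915205,   0.        , 248.48505345],
       [  0.        , 371.75915205, 186.70079647],
       [  0.        ,   0.        ,   1.        ]]), 'eye': array([ 0.98102769, -0.25807148,  0.50074783]), 'rotation': array([[ 6.36983782e-01, -4.93077054e-01,  5.92559431e-01],
       [ 7.70877084e-01,  4.07860424e-01, -4.89283554e-01],
       [-4.27047518e-04,  7.68456175e-01,  6.39902277e-01]])}
stamp_a call [([0.62, 0.383, 0.025], 0.95), ([0.599, 0.122, 0.022], 0.72), ([0.629, 0.291, 0.022], 0.68), ([0.71, 0.274, 0.021], 0.63)]
stamp_a call [([0.623, 0.3, -0.0], 0.9), ([0.615, 0.389, 0.003], 0.79), ([0.707, 0.283, 0.002], 0.78), ([0.59, 0.133, 0.0], 0.57)]
tin call [([0.579, -0.171, 0.004], 0.61)]
tin call [([0.559, -0.152, 0.003], 0.71)]
rim_place call [([0.58, -0.166, 0.001], 0.75)]
rim_place call [([0.599, -0.194, 0.001], 0.74)]
top {'in
[... 727 characters left out ...]
 -0.167, 0.001], 0.78)]
rim_place call [([0.602, -0.191, 0.002], 0.78)]
wrist {'intrinsics': array([[297.31863964,   0.        , 251.48057524],
       [  0.        , 297.31863964, 194.26077725],
       [  0.        ,   0.        ,   1.        ]]), 'T_tool_cam': array([[-5.24774569e-04, -9.66257332e-01, -2.57578131e-01,
        -7.25784668e-02],
       [-5.27320296e-04,  2.57578398e-01, -9.66257259e-01,
        -1.70383050e-01],
       [ 9.99999723e-01, -3.71241060e-04, -6.44697695e-04,
        -3.28582635e-04],
       [ 0.00000000e+00,  0.00000000e+00,  0.00000000e+00,
         1.00000000e+00]])}
stamp_a call []
stamp_a call []
tin call []
tin call []
rim_place call []
rim_place call []
1.05
```

View pics/scene0.png

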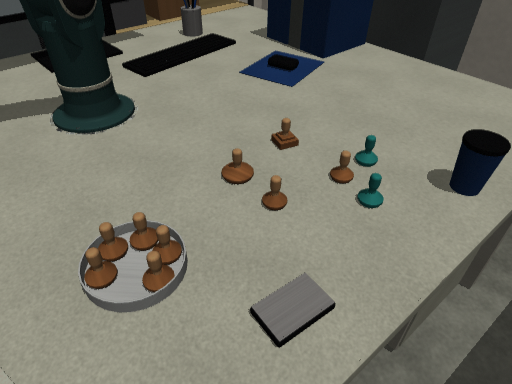

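View pics/top0.png

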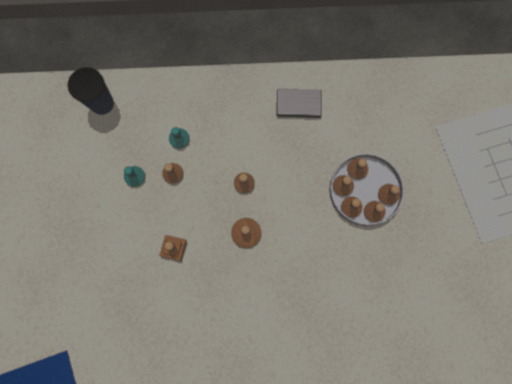

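The scene shows two brown small round stamps at scene (275,192) and (343,167), which are top (244,183) and (173,173). The look-alikes are two turquoise ones at scene (371,190) and (367,150), the big round at (237,167) and the square at (286,133). The tin at scene (133,262), top (366,190), is empty in the middle and at upper right in the top view. I choose the two brown small ones; next come close crops and measuring.

```bash
cat > h.py <<'E'
from station import env, effector, solver, viewer, workorder, search_frame, tip_of
import cv2,numpy as np
from scipy.optimize import least_squares
def cloud(n,d):
    c=viewer.camera_info(n);K=c['intrinsics'];v,u=np.mgrid[:384,:512]
    P=np.stack([(u-K[0,2])/K[0,0]*d,-(v-K[1,2])/K[1,1]*d,-d],-1)
    W=P@c['rotation'].T+c['eye'];W[d<=0]=np.nan
    return W
def circ(xy):
    f=least_squares(lambda p:np.hypot(*(xy-p[:2]).T)-p[2],[*xy.mean(0),.02],loss='soft_l1',f_scale=.002)
    return f.x
E
python3 - <<'E'
from h import *
for n in ['scene','top']:
    d=np.load(n+'0.npy');W=cloud(n,d);p=cv2.imread(f'pics/{n}0.png')
    desk=W[(abs(W[...,0]-.6)<.25)&(abs(W[...,1]-.1)<.4)&(abs(W[...,2])<.02)];print(n,'desk',np.median(desk[:,2]))
    for nm,c in dict(a=(.588,.134),b=(.618,.30),big=None or (.48,.13)).items():
        m=np.hypot(W[...,0]-c[0],W[...,1]-c[1])<.045
        q=W[m];t=q[q[:,2]>.048];b=q[(q[:,2]>.004)&(q[:,2]<.03)]
        print(nm,'colour',np.median(p[m&(W[...,2]>.004)],0),'top z',np.nanmax(q[:,2]),len(t),'handle',t.mean(0) if len(t) else 0, 'hcirc',circ(t[:,:2]) if len(t)>5 else 0,'base',len(b),b.mean(0), np.ptp(b,axis=0))
    m=(np.hypot(W[...,0]-.56,W[...,1]+.154)<.1)
    q=W[m];r=q[(q[:,2]>.018)&(q[:,2]<.032)&(np.hypot(q[:,0]-.56,q[:,1]+.154)>.076)]
    print('tin rim',len(r),r[:,2].max(),circ(r[:,:2]))
    t=q[q[:,2]>.05]
    _,lab,cen=cv2.kmeans(t.astype(np.float32),5,None,(3,100,1e-6),20,cv2.KMEANS_PP_CENTERS)
    print(np.round(cen,4))
p=cv2.imread('pics/scene0.png');a=cv2.resize(p[125:225,200:400],None,fx=4,fy=4,interpolation=2)
cv2.imwrite('pics/cs.png',a)
p=cv2.imread('pics/top0.png');a=cv2.resize(p[110:260,120:420][:, :],None,fx=2.6,fy=2.6,interpolation=2)
cv2.imwrite('pics/ct.png',a)
E
```

```text
scene desk 0.0016115366961530486
a colour [38. 63. 98.] top z 0.06965646279334164 123 handle [0.59351426 0.12735222 0.06059232] hcirc [0.59128729 0.12955124 0.00740526] base 362 [0.5973769  0.12351928 0.01798287] [0.04814614 0.05627641 0.02588608]
b colour [39. 64. 95.] top z 0.06860423880669125 111 handle [0.62376065 0.29390543 0.06009886] hcirc [0.62210466 0.29649047 0.00734215] base 304 [0.62700058 0.28922996 0.0175124 ] [0.04894383 0.04747765 0.02573547]
big colour [ 40.  69. 107.] top z 0.06862848745238381 107 handle [0.47588665 0.12716296 0.0603902 ] hcirc [0.4732184  0.12919137 0.00768959] base 536 [0.48262729 0.12261204 0.01829061] [0.06569386 0.07752887 0.02565266]
tin rim 1097 0.029996401827069752 [ 0.56073201 -0.15393407  0.08303417]
[[ 0.5772 -0.1032  0.0637]
 [ 0.5131 -0.1698  0.0637]
 [ 0.5519 -0.2068  0.0637]
 [ 0.6163 -0.14    0.064 ]
 [ 0.5258 -0.118   0.0635]]
top desk 0.0007277617638435929
a colour [ 58.  77. 103.] top z 0.07096021644745631 74 handle [0.59043008 0.13075858 0.063732  ] hcirc [0.59084729 0.13061843 0.00746521] base 309 [0.58655242 0.13073102 0.01573384] [0.08083247 0.08216057 0.02454548]
b colour [ 56.  74. 100.] top z 0.07248785290370097 77 handle [0.6209614  0.29689716 0.06338274] hcirc [0.62140708 0.29729711 0.00731436] base 293 [0.61833275 0.29572964 0.0162681 ] [0.08597851 0.08547173 0.02584034]
big colour [ 57.  80. 111.] top z 0.07171276340543997 74 handle [0.47323445 0.12999178 0.06429196] hcirc [0.47330749 0.1299368  0.00735788] base 654 [0.47280378 0.12998741 0.01788044] [0.08426047 0.08272249 0.02512624]
tin rim 432 0.03147426902770811 [ 0.5619007  -0.15362397  0.08293264]
[[ 0.5731 -0.1002  0.066 ]
 [ 0.5092 -0.1674  0.0658]
 [ 0.6121 -0.1372  0.0651]
 [ 0.5219 -0.1152  0.0658]
 [ 0.548  -0.2044  0.0652]]
```

View pics/cs.png

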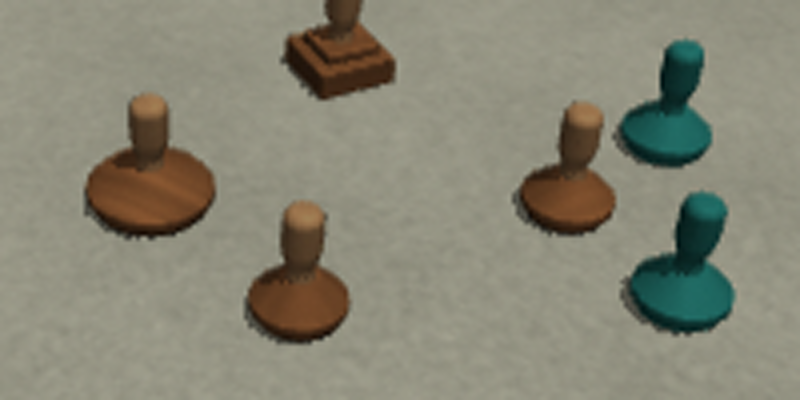

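View pics/ct.png

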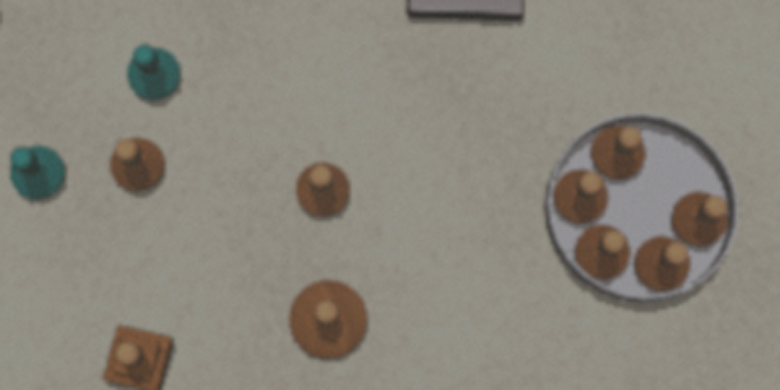

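The crops confirm the choice: both brown bases are about 50 mm across, against about 75 mm for the big one, and the square and the turquoise ones are clearly different. Next I check reachability and the gripper API, then hover over the first stamp for a wrist measurement.

```bash
python3 - <<'E'
from h import *
P=R(np.radians(46.3))
env.reach([.5615,-.1537,.2],P)
p,W=wrist('wt')
for k in ['tin','rim_place']:
    print(k,[(np.round(r['at'],3).tolist(),round(r['score'],2)) for r in tip_of('wrist',k)])
env.reach([.5905,.1305,.2],P)
p,W=wrist('wa'); 
print([(np.round(r['at'],3).tolist(),round(r['score'],2)) for r in tip_of('wrist','stamp_a')])
s=env.sense();print(s['t'],s['ee_pos'],np.hypot(*(s['ee_pos'][:2]-np.array([.5905,.1305]))))
np.save('WA.npy',W)
q=W[np.hypot(W[...,0]-.5905,W[...,1]-.1305)<.05]
print('desk',np.median(q[abs(q[:,2])<.008][:,2]),'max',np.nanmax(q[:,2]))
for lo,hi in((.004,.012),(.012,.025),(.045,.06),(.062,.08)):
    t=q[(q[:,2]>lo)&(q[:,2]<hi)];print(lo,len(t),t.mean(0),circ(t[:,:2]))
E
```

```text
tin [([0.565, -0.16, -0.002], 0.94)]
rim_place [([0.594, -0.189, 0.005], 0.87)]
[([0.618, 0.299, 0.002], 0.88), ([0.615, 0.388, 0.004], 0.86), ([0.593, 0.129, 0.003], 0.83), ([0.706, 0.285, -0.004], 0.81)]
4.4583 [0.59102496 0.12798419 0.19978717] 0.002569995656895353
desk 0.00032533271440610134 max 0.33242990247864235
0.004 89 [0.58581463 0.1347103  0.01086619] [0.59049028 0.13101743 0.02437237]
0.012 802 [0.5866527  0.13444973 0.01755328] [0.59175021 0.12989701 0.01931497]
0.045 43 [0.58473449 0.13676315 0.05286271] [0.5905288  0.13092253 0.01032851]
0.062 268 [0.59001269 0.13146005 0.06523174] [0.59012851 0.13131583 0.00677504]
```

```bash
python3 -c "
import cv2,numpy as np
a=cv2.imread('pics/wt.png');b=cv2.imread('pics/wa.png');cv2.imwrite('pics/w2.png',cv2.resize(np.vstack([a,b]),None,fx=.78,fy=.78))"
```

```text
(no output)
```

View pics/w2.png

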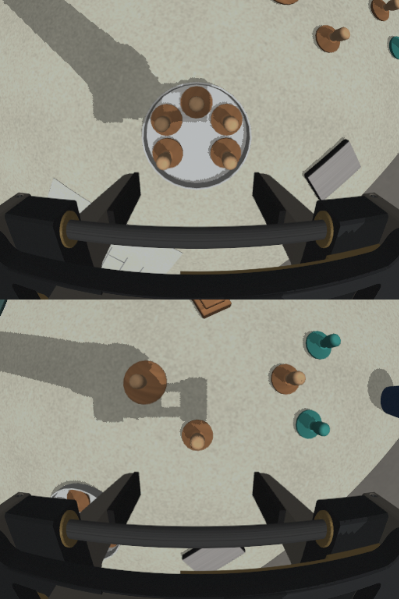

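The wrist view puts stamp a at (0.5905, 0.131) with its top at 0.066, in agreement with both fixed cameras. The arm settles about 2.5 mm off its command, so I'll correct using the sensed TCP. Grasping now.

```bash
cat >> h.py <<'E'
def goto(p,Rm=None,rate=.15,n=3,tol=.0006):
    p=np.array(p,float);c=p.copy()
    env.movel(c,frame=Rm,rate=rate)
    for i in range(n):
        env.pause(.1);e=p-env.sense()['ee_pos']
        if np.abs(e).max()<tol: break
        c=c+e;env.movel(c,frame=Rm,rate=.05)
    s=env.sense();print('at',np.round(s['ee_pos'],4),'err',np.round((p-s['ee_pos'])*1e3,1),'F',np.round(s['wrist_force'],1),'t',round(s['t'],2))
    return c-p
def tinfit(W,z0=0):
    c=TIN.copy()
    q=W[np.hypot(W[...,0]-c[0],W[...,1]-c[1])<.1]
    r=q[(q[:,2]>.018)&(q[:,2]<.032)&(np.hypot(*(q[:,:2]-c).T)>.077)]
    print('rim',len(r),np.percentile(r[:,2],95),circ(r[:,:2]))
    return q
E
python3 - <<'E'
from h import *
P=R(np.radians(46.3))
o=goto([.5905,.131,.12],P,.2);print(o)
goto([.5905,.131,.034],P,.1)
effector.grasp(20);s=env.sense();print(s['gripper_width'],s['ee_pos'],s['t'])
goto([.5905,.131,.16],P,.2,n=0)
s=env.sense();print(s['gripper_width'],s['wrist_force'])
# look at the tin from before it, stamp high
env.reach([.545,-.09,.2],P);env.pause(.3)
p,W=wrist('wt2');np.save('WT2.npy',W)
print([(np.round(r['at'],3).tolist(),round(r['score'],2)) for k in ('tin','rim_place') for r in tip_of('wrist',k)])
tinfit(W);print(env.sense()['t'],env.sense()['gripper_width'],env.sense()['ee_pos'])
E
```

```text
at [0.5903 0.131  0.1195] err [ 0.2 -0.   0.5] F [ 0.7 -0.5  0.9] t 5.81
[-1.97344799e-04  1.44969313e-05 -4.45515175e-04]
at [0.5905 0.1311 0.0339] err [ 0.  -0.1  0.1] F [ 0.  -0.1 -0.1] t 7.62
0.020722374253621084 [0.59043428 0.13110587 0.03384892] 8.6917
at [0.5897 0.1305 0.1589] err [0.8 0.5 1.1] F [-0.2  1.  -0.8] t 9.47
0.020564279189059887 [-0.1763725   0.96558094 -0.80731952]
[([0.561, -0.158, -0.003], 0.85)]
rim 908 0.027282047016767293 [ 0.55998428 -0.15312887  0.08281609]
10.8417 0.02034907930833206 [ 0.54507513 -0.08948129  0.19992098]
```

View pics/wt2.png

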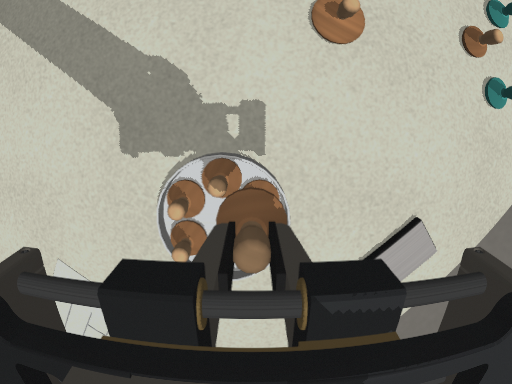

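The stamp is held at 20.5 mm width and hangs between the fingers (base at pixel (252,215)). The tin is behind it at (222,215). I check for tilt and offset in the hand and fit the neighbours.

```bash
python3 - <<'E'
from h import *
W=np.load('WT2.npy');e=np.array([0.54507513,-0.08948129,0.19992098])
Rm=R(np.radians(46.3))
L=(W-e)@Rm  # tool coords
m=(abs(L[...,0])<.04)&(abs(L[...,2])<.03)&(L[...,1]>-.0)&(L[...,1]<.05)
q=L[m];
for lo,hi in((.0,.01),(.01,.016),(.016,.022),(.022,.028),(.028,.04)):
    t=q[(q[:,1]>lo)&(q[:,1]<hi)]
    if len(t)>10: print(lo,len(t),'x',t[:,0].min(),t[:,0].max(),'z',t[:,2].min(),t[:,2].max(),circ(t[:,[0,2]]))
# neighbours: tops from top and wrist
for n in('top','scene','w'):
    V=W if n=='w' else cloud(n,np.load(n+'0.npy'))
    c=np.array([.5609,-.1535])
    q=V[(np.hypot(V[...,0]-c[0],V[...,1]-c[1])<.075)]
    for a in (18,78,136,195,255):
        g=c+.054*np.array([np.cos(np.radians(a)),np.sin(np.radians(a))])
        t=q[(np.hypot(*(q[:,:2]-g).T)<.016)&(q[:,2]>.055)&(q[:,2]<.08)]
        if len(t)<10: continue
        x=least_squares(lambda p:np.hypot(*(t[t[:,2]<.0665][:,:2]-p).T)-.0095,g,loss='soft_l1',f_scale=.001).x-c if 0 else t[:,:2].mean(0)-c
        b=q[(np.hypot(*(q[:,:2]-g).T)<.03)&(q[:,2]>.008)&(q[:,2]<.024)]
        if n=='w' or n=='top': y=circ(b[:,:2])[:2]-c
        print(n,a,len(t),'top',np.round(x*1e3,1),round(np.degrees(np.arctan2(x[1],x[0]))%360,1),round(np.hypot(*x)*1e3,1),t[:,2].max().round(4))
E
```

```text
0.0 420 x -0.013242213712654197 0.002335698264267495 z -0.017144545279246397 0.018451336810415733 [0.00078199 0.00090858 0.01003319]
0.01 661 x -0.0202184635836045 0.004409051932982385 z -0.016642365794473014 0.01864502207796977 [-0.00013401  0.00067755  0.01550521]
0.016 930 x -0.02545087299677664 -0.0005692837213606767 z -0.023555218985138602 0.024878553485344592 [3.73527299e-05 8.28115937e-04 2.17529826e-02]
0.022 204 x -0.025616833261391334 -0.00102137615931082 z -0.023573551113158273 0.025281336641678295 [-0.00047359  0.00088057  0.02450121]
top 18 77 top [51.9 16.3] 17.4 54.4 0.0734
top 78 76 top [12.4 53.1] 76.8 54.5 0.0735
top 136 77 top [-38.8  37.8] 135.7 54.2 0.0735
top 195 79 top [-51.5 -14.3] 195.5 53.4 0.0727
top 255 78 top [-12.6 -51.3] 256.2 52.8 0.0727
scene 18 185 top [55.  13.5] 13.8 56.6 0.0721
scene 78 159 top [16.  50.5] 72.4 53.0 0.0721
scene 136 146 top [-35.5  35.7] 134.8 50.3 0.0726
scene 195 163 top [-48.3 -16.3] 198.6 51.0 0.0722
scene 255 191 top [ -9.4 -53.2] 260.0 54.1 0.0725
w 136 321 top [-40.4  38.3] 136.5 55.7 0.0711
w 195 291 top [-52.8 -13.1] 193.9 54.4 0.0712
w 255 255 top [-14.9 -48.9] 253.0 51.1 0.0705
```

The stamp is centred in the hand and upright, and the tin is at about (0.561, -0.1535) with its x axis at -43.7°. I lower it into the middle.

```bash
python3 - <<'E'
from h import *
P=R(np.radians(46.3));c=[.5607,-.1536]
env.movel([*c,.16],frame=P,rate=.15)
o=goto([*c,.10],P,.12,n=2)
c2=np.array(c)
env.movel([*(c2+o[:2]),.055],frame=P,rate=.06)
for z in (.046,.041,.038,.0365):
    env.movel([*(c2+o[:2]),z],frame=P,rate=.03);env.pause(.05)
    s=env.sense();print(z,np.round(s['ee_pos'],4),np.round(s['wrist_force'],1),round(s['t'],2))
    if s['wrist_force'][2]>8: break
E
```

```text
at [ 0.5608 -0.1534  0.0998] err [-0.1 -0.2  0.2] F [-0.6 -1.4 -1.4] t 12.85
0.046 [ 0.5607 -0.1534  0.046 ] [-0.   0.4 -0.3] 14.25
0.041 [ 0.5606 -0.1535  0.0409] [ 0.3 -0.2 -0.6] 14.62
0.038 [ 0.5606 -0.1535  0.0379] [ 0.2 -1.3 -1.4] 14.92
0.0365 [ 0.5609 -0.1535  0.0368] [-0.2  0.2  2.3] 15.22
```

Bottom contact came at TCP z ≈ 0.037, as expected. I release and look.

```bash
python3 - <<'E'
from h import *
P=R(np.radians(46.3))
effector.release();s=env.sense();print(s['gripper_width'],np.round(s['wrist_force'],1),s['t'])
e=s['ee_pos']
env.movel([e[0],e[1],.13],frame=P,rate=.15)
env.movel([.545,-.09,.2],frame=P,rate=.2)
env.pause(.15)
p,W=wrist('wt3');np.save('WT3.npy',W)
q=tinfit(W)
c=np.array([.5609,-.1535])
for g in [c]+[c+.054*np.array([np.cos(np.radians(a)),np.sin(np.radians(a))]) for a in (17,77,136,195,256)]:
    t=q[(np.hypot(*(q[:,:2]-g).T)<.018)&(q[:,2]>.064)&(q[:,2]<.08)];print(len(t),np.round((t[:,:2].mean(0)-c)*1e3,1),np.percentile(t[:,2],90))
t=q[(np.hypot(*(q[:,:2]-c-[.039,-.0373]).T)<.015)];print('empty place z',np.median(t[:,2]))
print(env.sense()['t'])
E
```

```text
0.09209102043832132 [-0.4 -0.2  0.3] 16.3417
rim 1310 0.027228725702480024 [ 0.55992044 -0.15320455  0.08277671]
237 [-1.   1.4] 0.06981423487970383
227 [49.6 16.4] 0.06985462194953555
266 [11.3 52.6] 0.06985427836847419
279 [-40.2  37.6] 0.06992688042913978
240 [-52.8 -14.3] 0.06965886216462171
164 [-12.2 -50. ] 0.06965885494157201
empty place z 0.0034538548404676184
17.9417
```

View pics/wt3.png

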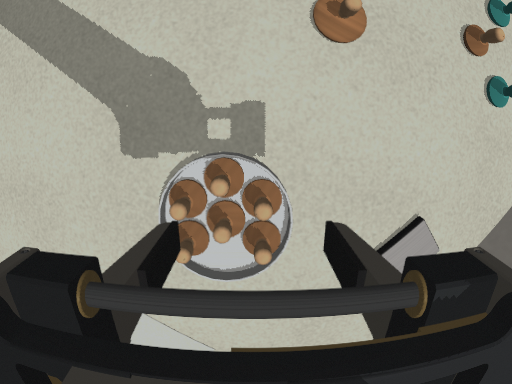

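The middle stamp stands upright at pixel (225,218) with its top at 0.0698, level with its neighbours, and the ring gap at (222,258) is free with its bottom at z ≈ 3 mm. Now the second stamp.

```bash
python3 - <<'E'
from h import *
P=R(np.radians(46.3))
env.reach([.6215,.297,.2],P);env.pause(.2)
p,W=wrist('wb')
q=W[np.hypot(W[...,0]-.6215,W[...,1]-.297)<.045]
for lo,hi in((.004,.012),(.012,.025),(.062,.08)):
    t=q[(q[:,2]>lo)&(q[:,2]<hi)];print(lo,len(t),t.mean(0),circ(t[:,:2]))
v,u=np.unravel_index(np.nanargmin(np.linalg.norm(W-[.62,.297,.065],axis=-1)),W.shape[:2]);print(u,v,p[v,u],env.sense()['t'])
E
```

```text
0.004 70 [0.6134925  0.30480781 0.01080018] [0.62126408 0.29894131 0.02444434]
0.012 823 [0.61760053 0.30200557 0.01749756] [0.62259951 0.29760756 0.01943376]
0.062 266 [0.62070277 0.29934508 0.06536361] [0.62073162 0.29922883 0.00676614]
252 184 [178 149 110] 19.6583
```

View pics/wb.png

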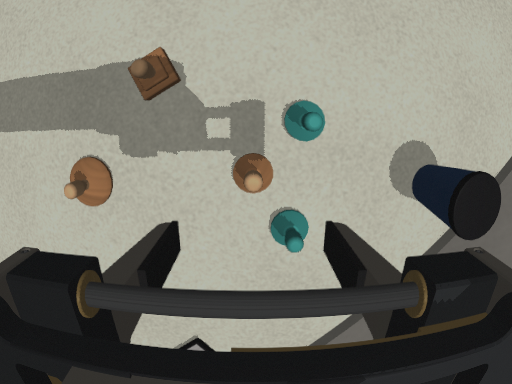

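The brown stamp is at (253,173), with turquoise ones clear of the finger paths at (290,228) and (305,120). Grasping at (0.6212, 0.298), then on to the ring place.

```bash
python3 - <<'E'
from h import *
P=R(np.radians(46.3));b=[.6212,.298]
goto([*b,.12],P,.2)
goto([*b,.034],P,.1)
effector.grasp(20);s=env.sense();e=s['ee_pos'];print(s['gripper_width'],e,s['t'])
env.movel([*b,.16],frame=P,rate=.2)
print(env.sense()['gripper_width'])
env.reach([.5996,-.1908,.17],P)
o=goto([.5996,-.1908,.115],P,.12,n=3)
s=env.sense();p,W=wrist('wh')
L=(W-s['ee_pos'])@np.array(s['tcp_rot'])
m=(abs(L[...,0])<.04)&(abs(L[...,2])<.03)&(L[...,1]<.05);q=L[m]
for lo,hi in((.016,.022),(.022,.028)):
    t=q[(q[:,1]>lo)&(q[:,1]<hi)];print(len(t),circ(t[:,[0,2]]),t[:,2].min(),t[:,2].max())
print('off',o,s['gripper_width'],env.sense()['t'])
E
```

```text
at [0.621  0.298  0.1195] err [ 0.2 -0.   0.5] F [-1.4  0.6  0.3] t 21.01
at [0.6211 0.2981 0.0339] err [ 0.1 -0.1  0.1] F [-0.2  0.4 -0.1] t 22.82
0.02047021079635363 [0.62114713 0.2980196  0.0338101 ] 23.8917
0.02065032299423917
at [ 0.5995 -0.1907  0.1147] err [ 0.1 -0.1  0.3] F [ 0.3  0.3 -0.4] t 27.87
962 [0.0002196  0.00050311 0.02216165] -0.02426401414618197 0.024925247208762505
165 [-0.00073981  0.00042112  0.02439928] -0.02434614228150154 0.02491816424437894
off [-9.55966297e-05  1.09975037e-04 -2.91044260e-04] 0.020536779202580246 27.9167
```

View pics/wh.png

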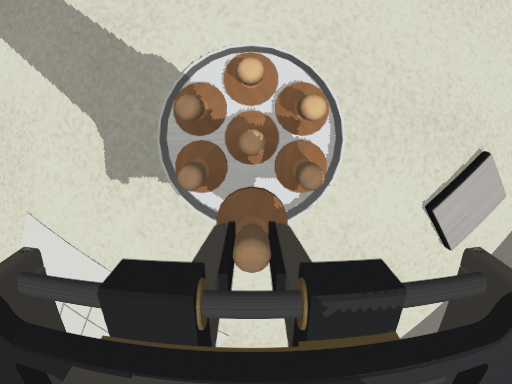

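The stamp is centred in the hand, and the tin, its neighbours and the gap line up symmetrically about the picture's column 252. I lower it.

```bash
python3 - <<'E'
from h import *
P=R(np.radians(46.3));c=[.5996,-.1908]
env.movel([*c,.075],frame=P,rate=.1);F=np.array(env.sense()['wrist_force'])
for z in (.064,.06,.056,.052,.048,.044,.041,.0385,.037,.0365):
    env.movel([*c,z],frame=P,rate=.03);env.pause(.05)
    s=env.sense();print(z,np.round(s['ee_pos'],4),np.round(s['wrist_force'],1),round(s['t'],2))
    if np.linalg.norm(s['wrist_force'])>8: print('stop');break
E
```

```text
0.064 [ 0.5997 -0.1908  0.0641] [ 0.1 -0.7 -1.9] 29.03
0.06 [ 0.5995 -0.1908  0.0599] [ 0.  -0.1 -1.5] 29.37
0.056 [ 0.5995 -0.1908  0.0559] [ 0.1 -0.3 -1.2] 29.7
0.052 [ 0.5995 -0.1908  0.0519] [-0.4 -0.7 -1.1] 30.03
0.048 [ 0.5995 -0.1908  0.0478] [ 0.2  0.  -0.3] 30.37
0.044 [ 0.5995 -0.1908  0.0439] [-0.4  0.2 -0.6] 30.7
0.041 [ 0.5995 -0.1908  0.0409] [-0.8  0.6 -0.9] 31.0
0.0385 [ 0.5996 -0.1908  0.0384] [ 0.   0.2 -0.4] 31.3
0.037 [ 0.5996 -0.1908  0.037 ] [ 0.4  0.1 -0.5] 31.6
0.0365 [ 0.5998 -0.1908  0.0367] [-0.6  0.5  1.5] 31.9
```

It reached the bottom without side load. I release, retreat and check.

```bash
python3 - <<'E'
from h import *
P=R(np.radians(46.3))
effector.release();s=env.sense();print(s['gripper_width'],np.round(s['wrist_force'],1),s['t'])
e=s['ee_pos']
env.movel([e[0],e[1],.13],frame=P,rate=.12)
env.movel([.545,-.07,.2],frame=P,rate=.2)
env.pause(.15)
p,W=wrist('wt4');q=tinfit(W)
c=np.array([.5606,-.1535])
for g in [c]+[c+.054*np.array([np.cos(np.radians(a)),np.sin(np.radians(a))]) for a in (-43.7,17,77,136,195,256)]:
    t=q[(np.hypot(*(q[:,:2]-g).T)<.018)&(q[:,2]>.064)&(q[:,2]<.08)];print(len(t),np.round((t[:,:2].mean(0)-c)*1e3,1) if len(t) else 0,np.percentile(t[:,2],90) if len(t) else 0)
p,d=viewer.read_camera('scene');cv2.imwrite('pics/sf.png',p[:,:,::-1])
a=cv2.resize(p[200:320,60:210,::-1],None,fx=3.4,fy=3.4,interpolation=2);b=cv2.imread('pics/wt4.png')
h=min(a.shape[0],384);cv2.imwrite('pics/f.png',cv2.resize(np.hstack([cv2.resize(a,(480,384)),b]),None,fx=.8,fy=.8))
print(env.sense()['t'])
E
```

```text
0.09194137249792489 [ 0.5 -0.3  0.3] 33.025
rim 1205 0.027239618774502573 [ 0.55999195 -0.15317438  0.08279089]
236 [-0.3  1.7] 0.06997007443574223
175 [ 37.4 -34.4] 0.06983622741565584
216 [50.3 16. ] 0.06966518065688933
261 [11.6 52.9] 0.06984003417569423
260 [-39.5  37.9] 0.06997656231614671
116 [-56.2 -11.6] 0.06972599349544423
72 [ -8.6 -49.2] 0.069584258400503
35.1083
```

View pics/f.png

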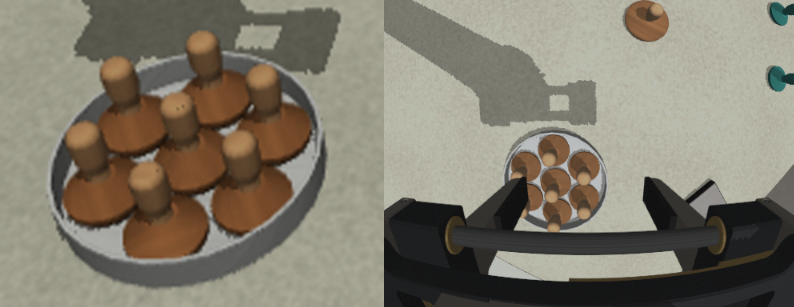

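All seven stamps stand upright in the tin, with the new ones in the middle and in the ring gap at the front. Every top is at 0.070 m. The hand is clear, so I hand it in.

```bash
python3 - <<'E'
from h import *
workorder.finish_job();print(env.sense()['t'])
E
```

```text
the job is handed in; nothing more can be done
the job is handed in; nothing more can be done
```

Both loose small round brown stamps are back in the tin: first one in the middle, then the other in the empty place of the outer ring. I let both go and handed the job in at about 35 s of the 58 s allowed. I didn't touch the turquoise look-alikes, the big round stamp or the square one.

- **Standing flat:** in the last scene and wrist pictures all seven stamps stand upright. Their tops all measure 69.6–70.0 mm, where 69 mm is expected for a stamp flat on the tin's bottom.
- **Forces:** in the readings I took while lowering and letting go, the wrist force stayed below about 3 N. The bottom was met at the expected height.
- **Disagreements:** the cameras differed by 1–2 mm on where the tin is, so I used a middle value. In the last wrist view the gripper hid part of two neighbouring stamps, so their sideways positions read a few mm off. Their heights and the scene picture looked normal.

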